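# Flip the stock tile against the board's edge

### The arm

A 6-joint arm with a two-finger parallel gripper is mounted at the origin on the work surface. World frame = base frame: x ahead of the robot, y to its left, z up, the work surface at z = 0. Lengths are in mm, angles in rad, forces in N, time in s.
With the tool pointing down it reaches from about 275 to 1000 mm from the base axis. Payload 8.4 kg.
Tool frame: the origin (TCP) lies at the very end of the fingers, on their centre line; the grasp point (between the pads) lies 19 mm behind it (r.tcp_to_grasp is the distance from the TCP to the grasp point, in mm); z points along the fingers, y is the line along which they close (so a half turn about z gives the same grasp; the last joint's range is limited). The gripper opens to 85 mm and grips with 20 to 120 N. Pads are 22 mm wide; open, the fingers measure 114 mm over their backs; the gripper's body (76 mm by 85 mm) begins 54 mm behind the grasp point. The pads swing forward as they close: fully open they stand 13 mm farther back than shut.
Start: joints at [1.337, 0.353, 1.633, -0, 1.155, -0.002], TCP at [143.579, 608.287, 231.281] pointing down, gripper open.
Joint ranges: [-2.63, 2.63], [-0.92, 2.1], [0.06, 2.66], [-1.3, 4.44], [0, 2.69], [-3.02, 3.02]. Speed limits (rad/s): [2.22, 2.22, 2.79, 3.14, 3.14, 3.14].

### API

Orientations are given as [roll, pitch, yaw] about the fixed x, y, z axes, in that order (R = Rz(yaw) Ry(pitch) Rx(roll)).
In Python, from rig import r gives the robot as it stands. The module is installed in compiled form; this text tells all that it offers.
- The arm moves only by the tool play_rows, never from a script. Its argument "rows" is a list of rows, each an object with "dp": the shift along the tool's x, y, z in units of 40 mm (1.0 is 40 mm), a list of three; "turn": the turn, a rotation vector about the tool's x, y, z in units of 6 degrees (1.0 is 6 degrees), a list of three; "fingers": the closure, from 0 (fully open) to 1 (shut). In form: [{"dp": [tx, ty, tz], "turn": [wx, wy, wz], "fingers": fingers}, ...]. A call has 1 to 5 rows; each row shifts and turns the commanded pose from where the row before left it, along the tool's axes as they then stand; what a row does not reach is not made up. A row lasts 1/12 s, in which the tool goes at most 41.7 mm and 7.16 degrees, less where a joint would pass 70% of its speed; a pose out of reach is approached as far as the arm can. A call is refused whole if a number of a shift passes 1 or a number of a turn 1, either way. A call with a gripper value outside its range is refused whole. The fingers move at their own pace and stop on an object; "force" is the grip in N (left out, the last holds). Time passes only in rows, so rows that do not move let the fingers close. It gives the time, the measured TCP pose, the force, the opening and the grip force at its end, in the units of the state.
- r.sense(): the state, without advancing time (a new reading comes with each control period).
- r.grab_frame(name): name is "scene" or "top" or "wrist"; returns a dict with "pixels" (480x640x3 uint8, red, green, blue), "fx", "fy", "cx", "cy" (pixels), "dist" ([k1, k2, p1, p2, k3] as OpenCV has them; the pictures are not rectified), "pose" (4x4, takes a point from camera to world coordinates). Camera axes: x right, y down, z forward; pixel columns grow to the right and rows downward; lengths in mm; the calibration is good to about 2 mm. A picture is of the moment at which its call begins. There is no depth.
- r.sign_off(): hands the job in; it is judged then, once.
The state is a dict: "clock": time; "qpos": joint angles; "qvel": joint speeds; "joint_efforts": joint torques, N m; "eef_pos": TCP position; "tcp_rot": TCP orientation; "contact_force": force on the tool from outside, world axes, zero at the start; "wrist_torque": the same for the moment, N m; "opening": opening from 0.0 (shut) to 1.0 (fully open); "grasp_force": force on a finger pad.
Only numpy, scipy, OpenCV 4.12 (cv2) and the standard library are available. Lean on these libraries where they do the work, as an engineer would, in place of code of your own. Each camera call takes 0.05 s, during which the arm holds its last target. There are 200 camera calls.

### The job

The shelf has been restocked, so turn the stock tile from red to green: with the fingertips push the tile flat along the shelf until it meets the near edge of the thin board, and go on pushing so that it tips up against that edge and flips over onto the board, where it is left lying flat with its green face up, square to the board and not sticking out over its left or right side. Do not pick the tile up or carry it, and leave everything else on the shelf where it stands.

Things in the scene. Friction and masses are not known exactly. Their poses are not given: they have to be found in the camera images.
- board: thin light-wood board fixed flat on the shelf, 220 deep (its x) by 220 wide (its y) by 6 mm thick. Origin: middle of its near edge (the edge towards the robot), at shelf height. +x points away from the robot across the board, +y to the left along the near edge, z up. Its near edge is the 6 mm high square step that the tile is pushed against.
- tile: loose flat wooden stock tile, 80 (its x) by 100 (its y) by 16 mm thick, 70 to 120 g. Origin at its centre, 8 mm above the shelf when flat. One large face is red (+z side, up at the start), the other green; +x points roughly to the board. Starts flat on the shelf, 15 to 40 mm short of the board's near edge and turned up to 0.2 rad to it.
- tile_lead (a point): middle of the tile's leading side face, 40 mm along +x from the tile's centre, half-way up its thickness; same axes. Once it is against the step, a push of 5 to 10 N high on the rear edge, moving up with it along an arc about the leading edge, tips the tile up (fingertips grip the wood well; the leading edge stays at the step). It can stand upright on that side; past upright it falls onto the board.
- corn_can: Bystander: yellow-and-green closed can of corn, 75 mm across, 110 mm high, standing on the shelf just right of the board. Origin: centre of its underside.
- jar: Bystander: short glass canning jar with wire snap lid, 80 mm across, 90 mm high, standing on the shelf just left of the board. Origin: centre of its underside.
- funnel: Bystander: white plastic funnel standing on its wide mouth (110 mm across, 105 mm high). Origin: centre of its underside.
- squeezer: Bystander: stainless lemon squeezer lying flat; round bowl 72 mm across, handles reaching 180 mm along its -x; about 50 mm high. Origin: centre of its underside below the bowl.
- bean_can: Bystander: red-and-green closed can, 75 mm across, 110 mm high. Origin: centre of its underside.
- spice_jar: Bystander: small spice jar with black cap, 44 mm across, 95 mm high. Origin: centre of its underside.
There are look-alikes about, which are no part of the job. Of the things like the tile, leave any that is blue or turquoise; of the rest the larger one is meant.

How it is judged:
By the outcome, as a careful person would: the job done as asked, in the order asked, and still so for the second after the job is handed in, with the robot touching nothing.
It also fails if it takes over 48 s, if anything falls off the work surface, if the arm or the gripper's body presses on something with over 40 N, if the wrist force passes 120 N, or if a joint passes its speed limit or range.

## Working session

There is one attempt and no reset: what is moved stays moved. The work goes in short steps, Python scripts to look and compute and a tool call to move; the robot and the scene stay as the last step left them, time stands still between calls to the robot, and variables do not carry over. Pictures are saved under pics/ and viewed, at most 12 in all, crops included, and the job is handed in when it is done.

Besides the shell and the picture viewer there is one more tool, called after "Request:" in YAML: its name, and indented under it one key for each argument. play_rows: Moves the arm, as the interface text tells. Its arguments: {"type":"object","properties":{"rows":{"type":"array"},"force":{"type":"number"}},"required":["rows"]}

```bash
mkdir -p pics
cat > h.py <<'E'
import numpy as np, cv2
from rig import r
def grab(n,f):
    d=r.grab_frame(n); cv2.imwrite('pics/'+f,d['pixels'][:,:,::-1]); 
    np.savez('pics/'+f+'.npz',**{k:np.array(d[k]) for k in ('fx','fy','cx','cy','dist','pose','pixels')}); return d
def load(f): return np.load('pics/'+f+'.npz')
def w(d,pts,z):
    K=np.array([[d['fx'],0,d['cx']],[0,d['fy'],d['cy']],[0,0,1.]],float)
    u=cv2.undistortPoints(np.array(pts,float).reshape(-1,1,2),K,np.array(d['dist'],float)).reshape(-1,2)
    P=np.array(d['pose']); v=np.c_[u,np.ones(len(u))]@P[:3,:3].T
    return P[:3,3]+v*((z-P[2,3])/v[:,2])[:,None]
E
python3 - <<'E'
from h import *
grab('scene','s1.png'); grab('top','t1.png'); print(r.sense())
E
```

```text
{'clock': 0.1, 'qpos': array([ 1.33656980e+00,  3.53575088e-01,  1.63409834e+00, -2.35462678e-05,
        1.15521876e+00, -2.38973687e-03]), 'qvel': array([-0.00013563, -0.00136044, -0.00140366, -0.0001222 , -0.00106714,
       -0.00057529]), 'joint_efforts': array([-5.35876734e-05, -6.06357908e+01, -3.42816281e+01,  3.05671665e-05,
        3.98965189e-03,  1.72372819e-05]), 'eef_pos': array([143.49843007, 607.83434323, 230.62263205]), 'tcp_rot': array([-3.14029307e+00,  1.84241155e-05,  2.90976539e+00]), 'contact_force': array([ 0.5193645 , -0.30264958,  0.47167672]), 'wrist_torque': array([0.02337241, 0.0431408 , 0.00391701]), 'grasp_force': 0.0, 'opening': 1.0001011210205164}
```

View pics/t1.png

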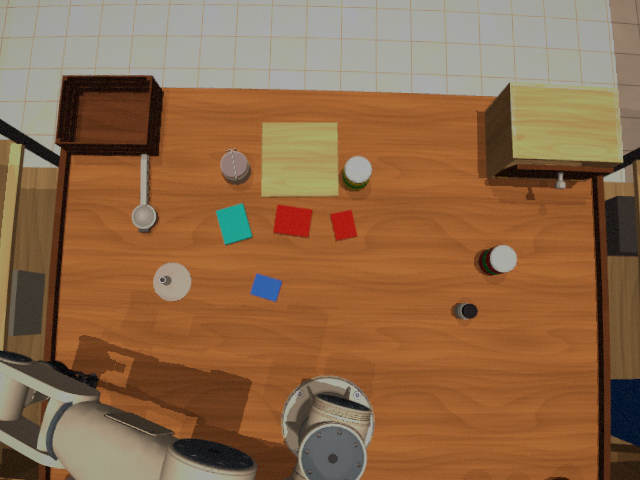

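View pics/s1.png

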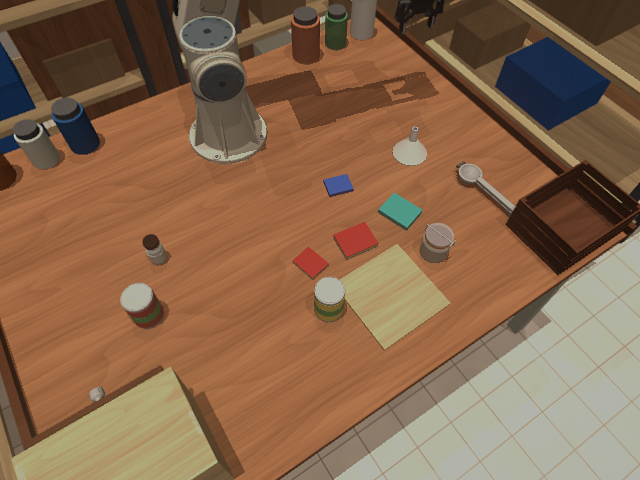

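Top view: candidates are red (293,221), smaller red (344,225), turquoise (234,224) and blue (266,288). The larger red one at (293,221) fits: turquoise and blue are excluded, and it is the larger of the two reds. The board is at (300,160), with the can close to its right and the jar to its left.

Run:
```python
from h import *
d=load('t1.png'); im=d['pixels'][:,:,::-1]
hsv=cv2.cvtColor(np.ascontiguousarray(im),cv2.COLOR_BGR2HSV)
for nm,roi,lo,hi,z in (('tile',(200,245,265,318),(0,180,100),(12,255,255),16),('small',(200,245,325,362),(0,180,100),(12,255,255),16)):
    m=cv2.inRange(hsv,lo,hi); M=np.zeros_like(m); a,b,c,e=roi; M[a:b,c:e]=m[a:b,c:e]
    cs=max(cv2.findContours(M,0,1)[0],key=cv2.contourArea)
    bx=cv2.boxPoints(cv2.minAreaRect(cs)); p=w(d,bx,z); print(nm,bx.round(1).tolist(),p[:,:2].round(1).tolist(),p.mean(0).round(1),np.linalg.norm(np.roll(p,-1,0)-p,axis=1).round(1))
c=im[110:250,200:390]; cv2.imwrite('pics/c1.png',cv2.resize(c,None,fx=4,fy=4,interpolation=cv2.INTER_CUBIC))
```

```text
tile [[269.29998779296875, 233.60000610351562], [272.70001220703125, 202.6999969482422], [313.29998779296875, 207.3000030517578], [309.8999938964844, 238.10000610351562]] [[516.9, 175.7], [605.3, 169.1], [595.1, 53.8], [506.9, 61.3]] [556. 115.  16.] [ 88.6 115.8  88.5 114.9]
small [[327.70001220703125, 212.89999389648438], [351.8999938964844, 206.3000030517578], [359.8999938964844, 235.89999389648438], [335.70001220703125, 242.5]] [[580.0, 12.7], [600.5, -55.6], [516.4, -79.3], [496.2, -11.4]] [548.3 -33.4  16. ] [71.3 87.4 70.8 87.2]
```

View pics/c1.png

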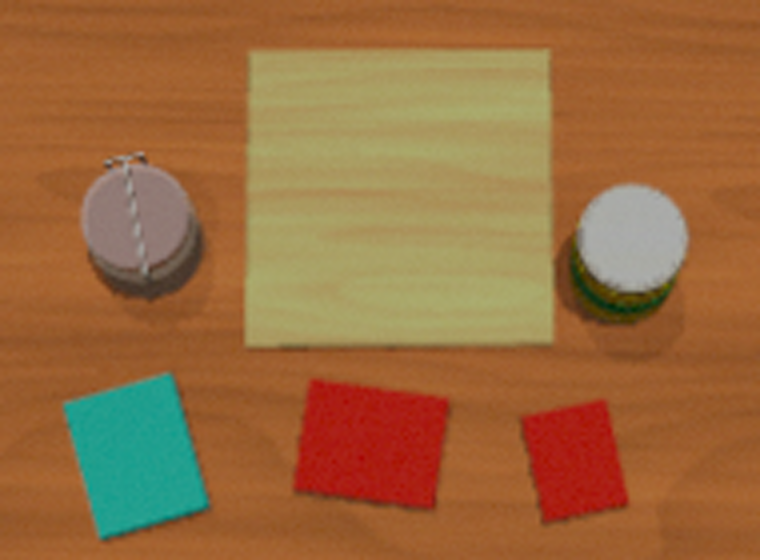

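Crop: the large red tile has corners (311,380), (449,398), (434,509), (295,492), in front of the board's near edge from (246,346) to (553,346). The smaller red one is at (575,460) and the turquoise at (137,455). The target is confirmed.

Run:
```python
from h import *
d=load('t1.png')
f=lambda P:[(200+(x+.5)/4-.5,110+(y+.5)/4-.5) for x,y in P]
b=w(d,f([(246,346),(553,346),(549,49),(248,50)]),6); t=w(d,f([(311,380),(449,398),(434,509),(295,492)]),16)
for p in (b,t): print(p[:,:2].round(1).tolist(),p.mean(0).round(1),np.linalg.norm(np.roll(p,-1,0)-p,axis=1).round(1)); e=p[0]-p[1]; print('yaw',np.arctan2(-e[0],e[1]))
s=r.sense(); print(s['eef_pos'],s['tcp_rot'])
from scipy.spatial.transform import Rotation as R; print(R.from_euler('xyz',s['tcp_rot']).as_matrix().round(3))
```

```text
[[625.6, 203.6], [631.0, -15.6], [852.5, -8.9], [846.2, 210.9]] [738.8  97.5   6. ] [219.3 221.6 219.9 220.7]
yaw 0.02447258711858656
[[600.2, 155.7], [589.6, 57.7], [510.2, 66.3], [519.9, 164.3]] [555. 111.  16.] [98.5 79.8 98.5 80.7]
yaw -0.10740966139089278
[143.49843007 607.83434323 230.62263205] [-3.14029307e+00  1.84241155e-05  2.90976539e+00]
[[-0.973  0.23  -0.   ]
 [ 0.23   0.973 -0.001]
 [-0.    -0.001 -1.   ]]
```

Request:
play_rows:
  rows:
    - {"dp": [0,-0.8,0],"turn": [0,0,-0.82],"fingers": 0.5}
    - {"dp": [0,-0.9,0],"turn": [0,0,-0.82],"fingers": 0.5}
    - {"dp": [0,-0.9,0],"turn": [0,0,-0.81],"fingers": 0.5}
    - {"dp": [-0.5,-0.8,0],"turn": [0,0,0],"fingers": 0.5}
    - {"dp": [-0.5,-0.8,0],"turn": [0,0,0],"fingers": 0.5}

```text
clock: 0.52
eef_pos: [169.7, 440.7, 230.9]
tcp_rot: [-3.141, -0.0, -3.114]
contact_force: [1.1, -0.3, -0.9]
opening: 0.499
grasp_force: 0.0
```

Request:
play_rows:
  rows:
    - {"dp": [-0.7,-0.7,0],"turn": [0,0,0],"fingers": 0.5}
    - {"dp": [-0.7,-0.7,0],"turn": [0,0,0],"fingers": 0.5}
    - {"dp": [-0.7,-0.7,0],"turn": [0,0,0],"fingers": 0.5}
    - {"dp": [-0.7,-0.7,0],"turn": [0,0,0],"fingers": 0.5}
    - {"dp": [-0.7,-0.7,0],"turn": [0,0,0],"fingers": 0.5}

```text
clock: 0.93
eef_pos: [314.7, 304.5, 231.3]
tcp_rot: [3.141, 0.0, -3.116]
contact_force: [0.3, -0.1, 0.8]
opening: 0.499
grasp_force: 0.0
```

Request:
play_rows:
  rows:
    - {"dp": [-0.7,-0.7,0],"turn": [0,0,0],"fingers": 0.5}
    - {"dp": [-0.7,-0.7,0],"turn": [0,0,0],"fingers": 0.5}
    - {"dp": [-0.7,-0.7,0],"turn": [0,0,0],"fingers": 0.5}
    - {"dp": [-0.7,-0.7,0],"turn": [0,0,0],"fingers": 0.5}
    - {"dp": [-0.7,-0.7,0],"turn": [0,0,0],"fingers": 0.5}

```text
clock: 1.35
eef_pos: [458.2, 167.8, 231.2]
tcp_rot: [3.142, -0.0, -3.117]
contact_force: [0.5, 1.6, -0.6]
opening: 0.499
grasp_force: 0.0
```

Request:
play_rows:
  rows:
    - {"dp": [-0.2,-0.7,0.6],"turn": [0,0,0],"fingers": 0.5}
    - {"dp": [-0.2,-0.7,0.9],"turn": [0,0,0],"fingers": 0.5}
    - {"dp": [0,0,0.9],"turn": [0,0,0],"fingers": 0.5}
    - {"dp": [0,0,0.9],"turn": [0,0,0],"fingers": 0.5}
    - {"dp": [0,0,0.9],"turn": [0,0,0],"fingers": 0.5}

```text
clock: 1.77
eef_pos: [473.8, 116.0, 65.5]
tcp_rot: [3.141, 0.001, -3.118]
contact_force: [0.7, 0.3, -0.5]
opening: 0.5
grasp_force: 0.0
```

Run:
```python
from h import *
grab('wrist','w1.png'); print(r.sense()['eef_pos'])
```

```text
[469.69859902 115.32945638  59.43079712]
```

View pics/w1.png

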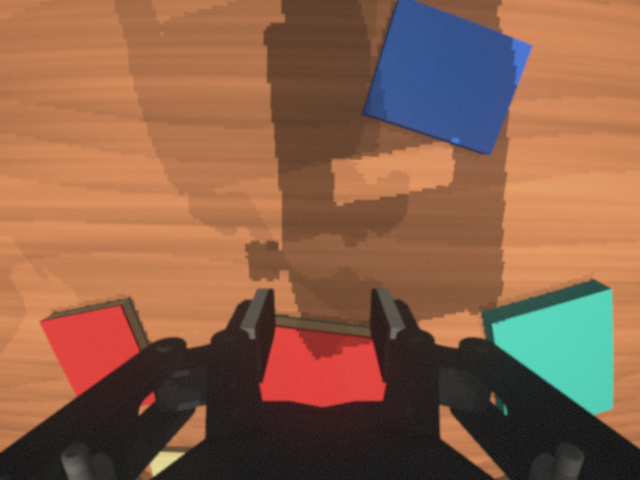

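The wrist picture shows the tile's rear edge at about (275..370, 320), just ahead of the half-open fingers and centred between them. I'll lower to find the shelf.

Request:
play_rows:
  rows:
    - {"dp": [0,0,0.5],"turn": [0,0,0],"fingers": 0.5}
    - {"dp": [0,0,0.4],"turn": [0,0,0],"fingers": 0.5}
    - {"dp": [0,0,0.2],"turn": [0,0,0],"fingers": 0.5}
    - {"dp": [0,0,0.1],"turn": [0,0,0],"fingers": 0.5}
    - {"dp": [0,0,0],"turn": [0,0,0],"fingers": 0.5}

```text
clock: 2.23
eef_pos: [473.7, 116.9, 19.0]
tcp_rot: [-3.141, -0.001, -3.117]
contact_force: [-0.8, 0.2, -1.0]
opening: 0.499
grasp_force: 0.0
```

Request:
play_rows:
  rows:
    - {"dp": [0,0,0.07],"turn": [0,0,0],"fingers": 0.5}
    - {"dp": [0,0,0.05],"turn": [0,0,0],"fingers": 0.5}
    - {"dp": [0,0,0],"turn": [0,0,0],"fingers": 0.5}

```text
clock: 2.48
eef_pos: [474.1, 116.9, 14.6]
tcp_rot: [3.141, 0.001, -3.117]
contact_force: [-0.7, 0.2, 0.1]
opening: 0.494
grasp_force: 0.0
```

Request:
play_rows:
  rows:
    - {"dp": [0,0,0.08],"turn": [0,0,0],"fingers": 0.5}
    - {"dp": [0,0,0.07],"turn": [0,0,0],"fingers": 0.5}
    - {"dp": [0,0,0],"turn": [0,0,0],"fingers": 0.5}

```text
clock: 2.73
eef_pos: [473.6, 116.8, 7.8]
tcp_rot: [-3.142, -0.0, -3.117]
contact_force: [0.1, 0.1, 0.3]
opening: 0.501
grasp_force: 0.0
```

Request:
play_rows:
  rows:
    - {"dp": [0,0,0.05],"turn": [0,0,0],"fingers": 0.5}
    - {"dp": [0,0,0.05],"turn": [0,0,0],"fingers": 0.5}
    - {"dp": [0,0,0],"turn": [0,0,0],"fingers": 0.5}

```text
clock: 2.98
eef_pos: [473.6, 116.8, 3.7]
tcp_rot: [-3.141, -0.0, -3.117]
contact_force: [0.7, -0.6, -0.5]
opening: 0.499
grasp_force: 0.0
```

Request:
play_rows:
  rows:
    - {"dp": [0,0,0.05],"turn": [0,0,0],"fingers": 0.5}
    - {"dp": [0,0,0],"turn": [0,0,0],"fingers": 0.5}

```text
clock: 3.15
eef_pos: [473.6, 116.8, 1.8]
tcp_rot: [-3.142, -0.0, -3.117]
contact_force: [0.6, 0.1, -0.9]
opening: 0.503
grasp_force: 0.0
```

Request:
play_rows:
  rows:
    - {"dp": [0,0,0.05],"turn": [0,0,0],"fingers": 0.5}
    - {"dp": [0,0,0],"turn": [0,0,0],"fingers": 0.5}

```text
clock: 3.32
eef_pos: [473.6, 116.8, -0.2]
tcp_rot: [-3.142, -0.0, -3.117]
contact_force: [0.2, 0.4, -0.1]
opening: 0.498
grasp_force: 0.0
```

Request:
play_rows:
  rows:
    - {"dp": [0,0,0.05],"turn": [0,0,0],"fingers": 0.5}
    - {"dp": [0,0,0],"turn": [0,0,0],"fingers": 0.5}

```text
clock: 3.48
eef_pos: [473.9, 116.9, -1.8]
tcp_rot: [3.142, 0.0, -3.117]
contact_force: [-0.7, -0.4, 2.2]
opening: 0.501
grasp_force: 0.9
```

Request:
play_rows:
  rows:
    - {"dp": [0,0,0.04],"turn": [0,0,0],"fingers": 0.5}
    - {"dp": [0,0,0],"turn": [0,0,0],"fingers": 0.5}

```text
clock: 3.65
eef_pos: [473.9, 116.9, -2.0]
tcp_rot: [3.142, 0.0, -3.117]
contact_force: [-6.6, -2.2, 30.2]
opening: 0.502
grasp_force: 15.0
```

Request:
play_rows:
  rows:
    - {"dp": [0,0,-0.2],"turn": [0,0,0],"fingers": 0.5}
    - {"dp": [0,0,-0.09],"turn": [0,0,0],"fingers": 0.5}
    - {"dp": [-0.4,0,0],"turn": [0,0,0],"fingers": 0.5}
    - {"dp": [-0.4,0,0],"turn": [0,0,0],"fingers": 0.5}
    - {"dp": [-0.25,0,0],"turn": [0,0,0],"fingers": 0.5}

```text
clock: 4.07
eef_pos: [517.3, 118.0, 8.3]
tcp_rot: [3.141, 0.001, -3.117]
contact_force: [-0.4, 0.3, 0.5]
opening: 0.5
grasp_force: 0.4
```

Request:
play_rows:
  rows:
    - {"dp": [-0.1,0,0],"turn": [0,0,0],"fingers": 0.5}
    - {"dp": [-0.1,0,0],"turn": [0,0,0],"fingers": 0.5}
    - {"dp": [0,0,0],"turn": [0,0,0],"fingers": 0.5}

```text
clock: 4.32
eef_pos: [523.8, 118.0, 7.8]
tcp_rot: [-3.142, -0.0, -3.117]
contact_force: [-0.2, -0.0, -0.5]
opening: 0.496
grasp_force: 0.0
```

Run:
```python
from h import *
d=grab('top','t2.png'); im=np.ascontiguousarray(d['pixels'][:,:,::-1]); a=im[110:250,200:390]
s=grab('scene','s2.png')['pixels'][:,:,::-1][190:330,270:460]
cv2.imwrite('pics/c2.png',np.hstack([cv2.resize(x,None,fx=2.1,fy=3,interpolation=cv2.INTER_CUBIC) if 0 else cv2.resize(x,(399,294),interpolation=cv2.INTER_CUBIC) for x in (a,s)])); print(r.sense()['eef_pos'],r.sense()['contact_force'])
```

```text
[523.09432138 117.95733062   7.82790714] [-0.4365688  -0.06355905  0.32168177]
```

View pics/c2.png

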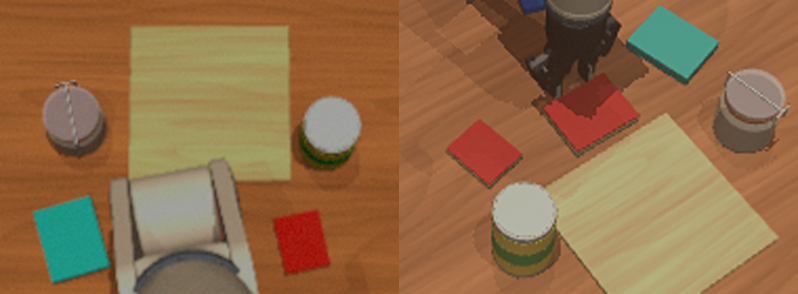

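The tile is in contact and being pushed, with clearance to the neighbours. I'll go on slowly to the step.

Request:
play_rows:
  rows:
    - {"dp": [-0.07,0,0],"turn": [0,0,0],"fingers": 0.5}
    - {"dp": [-0.07,0,0],"turn": [0,0,0],"fingers": 0.5}
    - {"dp": [-0.07,0,0],"turn": [0,0,0],"fingers": 0.5}
    - {"dp": [0,0,0],"turn": [0,0,0],"fingers": 0.5}

```text
clock: 4.75
eef_pos: [532.9, 118.4, 8.2]
tcp_rot: [3.141, 0.001, -3.117]
contact_force: [0.1, -0.2, -0.4]
opening: 0.497
grasp_force: 0.0
```

Request:
play_rows:
  rows:
    - {"dp": [-0.05,0,0],"turn": [0,0,0],"fingers": 0.5}
    - {"dp": [-0.05,0,0],"turn": [0,0,0],"fingers": 0.5}
    - {"dp": [0,0,0],"turn": [0,0,0],"fingers": 0.5}

```text
clock: 5.0
eef_pos: [536.6, 118.4, 8.2]
tcp_rot: [3.142, 0.0, -3.117]
contact_force: [-0.6, -0.4, 0.4]
opening: 0.502
grasp_force: 0.0
```

Request:
play_rows:
  rows:
    - {"dp": [-0.05,0,0],"turn": [0,0,0],"fingers": 0.5}
    - {"dp": [0,0,0],"turn": [0,0,0],"fingers": 0.5}

```text
clock: 5.17
eef_pos: [537.9, 118.3, 8.0]
tcp_rot: [-3.141, -0.001, -3.117]
contact_force: [-0.8, -0.6, -0.1]
opening: 0.5
grasp_force: 0.6
```

Request:
play_rows:
  rows:
    - {"dp": [-0.04,0,0],"turn": [0,0,0],"fingers": 0.5}
    - {"dp": [0,0,0],"turn": [0,0,0],"fingers": 0.5}

```text
clock: 5.33
eef_pos: [538.1, 118.2, 7.8]
tcp_rot: [-3.141, -0.003, -3.117]
contact_force: [-5.9, 0.1, 5.6]
opening: 0.502
grasp_force: 3.1
```

Run:
```python
from h import *
d=grab('scene','s3.png'); s=d['pixels'][:,:,::-1][200:300,300:440]
cv2.imwrite('pics/c3.png',cv2.resize(s,None,fx=5,fy=5,interpolation=cv2.INTER_CUBIC)); print(r.sense()['eef_pos'],r.sense()['contact_force'])
```

```text
[538.07986028 118.22398475   7.81287578] [-6.00298958 -1.31059196  3.93101423]
```

View pics/c3.png

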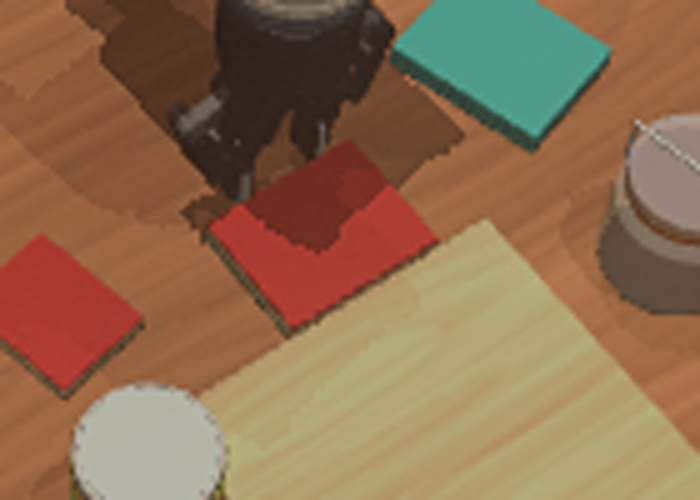

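The tile is now square against the step: its lead edge runs along the board edge from (290,335) to (438,240), and I read 6 N. I'll start the arc.

Request:
play_rows:
  rows:
    - {"dp": [-0.02,0,-0.05],"turn": [0,0,0],"fingers": 0.5}
    - {"dp": [-0.01,0,-0.1],"turn": [0,0,0],"fingers": 0.5}
    - {"dp": [0,0,0],"turn": [0,0,0],"fingers": 0.5}

```text
clock: 5.63
eef_pos: [539.0, 118.2, 14.0]
tcp_rot: [-3.141, -0.004, -3.117]
contact_force: [-6.3, -0.2, 0.5]
opening: 0.497
grasp_force: 3.2
```

Request:
play_rows:
  rows:
    - {"dp": [-0.02,0,-0.1],"turn": [0,0,0],"fingers": 0.5}
    - {"dp": [-0.02,0,-0.1],"turn": [0,0,0],"fingers": 0.5}
    - {"dp": [0,0,0],"turn": [0,0,0],"fingers": 0.5}

```text
clock: 5.88
eef_pos: [541.0, 118.2, 22.3]
tcp_rot: [-3.141, -0.003, -3.117]
contact_force: [-6.5, -1.3, 0.4]
opening: 0.499
grasp_force: 3.3
```

Run:
```python
from h import *
d=grab('scene','s4.png'); s=d['pixels'][:,:,::-1][200:300,300:440]
cv2.imwrite('pics/c4.png',cv2.resize(s,None,fx=5,fy=5,interpolation=cv2.INTER_CUBIC)); print(r.sense()['eef_pos'],r.sense()['contact_force'])
```

```text
[540.91476148 118.24505209  22.03030974] [-6.54350336 -0.66089387  1.27725066]
```

View pics/c4.png

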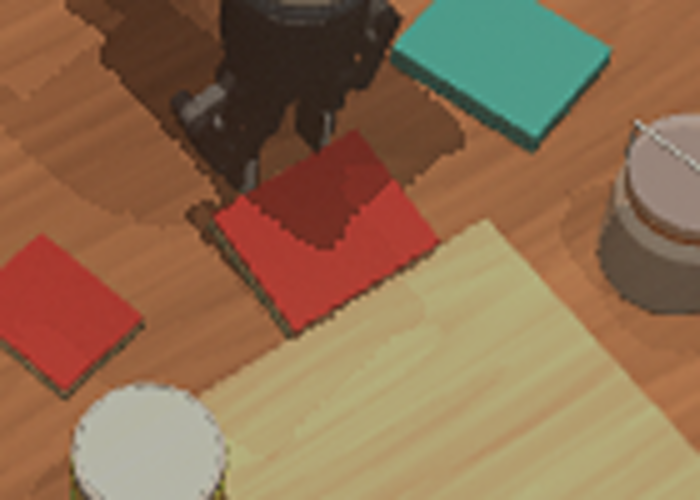

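The tile's rear is lifting (rear edge at (215,215)-(355,130)) and the lead edge is still at the step. I'll continue the arc.

Request:
play_rows:
  rows:
    - {"dp": [-0.03,0,-0.1],"turn": [0,0,0],"fingers": 0.5}
    - {"dp": [-0.03,0,-0.1],"turn": [0,0,0],"fingers": 0.5}
    - {"dp": [-0.035,0,-0.095],"turn": [0,0,0],"fingers": 0.5}
    - {"dp": [-0.04,0,-0.09],"turn": [0,0,0],"fingers": 0.5}
    - {"dp": [0,0,0],"turn": [0,0,0],"fingers": 0.5}

```text
clock: 6.35
eef_pos: [547.3, 118.5, 38.1]
tcp_rot: [-3.141, -0.002, -3.117]
contact_force: [-7.6, -0.2, 2.7]
opening: 0.501
grasp_force: 3.3
```

Request:
play_rows:
  rows:
    - {"dp": [-0.045,0,-0.09],"turn": [0,0,0],"fingers": 0.5}
    - {"dp": [-0.05,0,-0.087],"turn": [0,0,0],"fingers": 0.5}
    - {"dp": [-0.055,0,-0.084],"turn": [0,0,0],"fingers": 0.5}
    - {"dp": [-0.058,0,-0.08],"turn": [0,0,0],"fingers": 0.5}
    - {"dp": [0,0,0],"turn": [0,0,0],"fingers": 0.5}

```text
clock: 6.77
eef_pos: [556.6, 118.8, 52.2]
tcp_rot: [-3.142, 0.0, -3.117]
contact_force: [-5.9, -1.4, 3.0]
opening: 0.504
grasp_force: 3.7
```

Request:
play_rows:
  rows:
    - {"dp": [-0.065,0,-0.077],"turn": [0,0,0],"fingers": 0.5}
    - {"dp": [-0.068,0,-0.074],"turn": [0,0,0],"fingers": 0.5}
    - {"dp": [-0.071,0,-0.071],"turn": [0,0,0],"fingers": 0.5}
    - {"dp": [-0.075,0,-0.068],"turn": [0,0,0],"fingers": 0.5}
    - {"dp": [0,0,0],"turn": [0,0,0],"fingers": 0.5}

```text
clock: 7.18
eef_pos: [568.4, 119.2, 64.0]
tcp_rot: [3.142, 0.001, -3.117]
contact_force: [-6.1, -1.3, 5.9]
opening: 0.498
grasp_force: 4.4
```

Request:
play_rows:
  rows:
    - {"dp": [-0.077,0,-0.064],"turn": [0,0,0],"fingers": 0.5}
    - {"dp": [-0.08,0,-0.06],"turn": [0,0,0],"fingers": 0.5}
    - {"dp": [-0.083,0,-0.056],"turn": [0,0,0],"fingers": 0.5}
    - {"dp": [-0.085,0,-0.053],"turn": [0,0,0],"fingers": 0.5}
    - {"dp": [0,0,0],"turn": [0,0,0],"fingers": 0.5}

```text
clock: 7.6
eef_pos: [582.4, 119.6, 73.6]
tcp_rot: [3.141, 0.003, -3.117]
contact_force: [-5.2, -2.0, 7.9]
opening: 0.502
grasp_force: 4.5
```

Run:
```python
from h import *
d=grab('scene','s5.png'); s=d['pixels'][:,:,::-1][180:300,300:440]
cv2.imwrite('pics/c5.png',cv2.resize(s,None,fx=5,fy=5,interpolation=cv2.INTER_CUBIC)); print(r.sense()['eef_pos'],r.sense()['contact_force'])
```

```text
[581.96580102 119.5338108   73.4077183 ] [-4.99034714 -1.17743057  7.50120065]
```

View pics/c5.png

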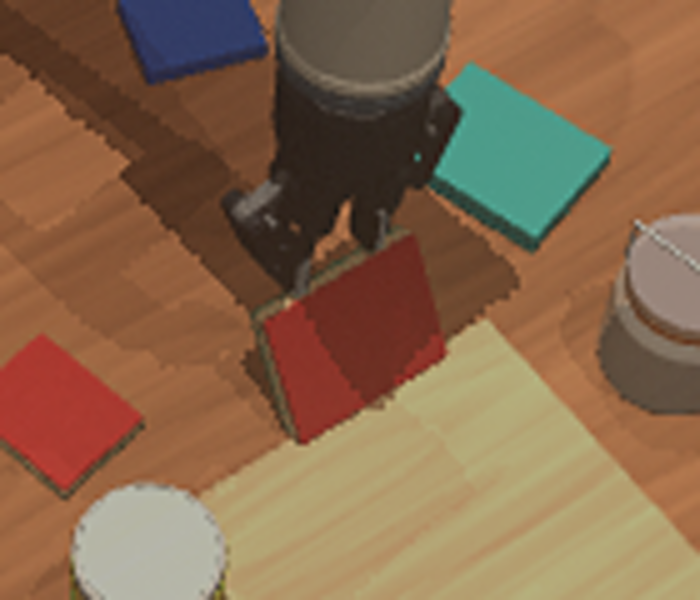

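The tile stands at about 57°, held by both fingertips, with its top edge at (260,315)-(410,235). It's square to the step. Continuing.

Request:
play_rows:
  rows:
    - {"dp": [-0.088,0,-0.048],"turn": [0,0,0],"fingers": 0.5}
    - {"dp": [-0.09,0,-0.044],"turn": [0,0,0],"fingers": 0.5}
    - {"dp": [-0.092,0,-0.039],"turn": [0,0,0],"fingers": 0.5}
    - {"dp": [-0.094,0,-0.034],"turn": [0,0,0],"fingers": 0.5}
    - {"dp": [0,0,0],"turn": [0,0,0],"fingers": 0.5}

```text
clock: 8.07
eef_pos: [597.7, 120.0, 80.3]
tcp_rot: [3.141, 0.004, -3.117]
contact_force: [-1.5, -1.8, 5.4]
opening: 0.502
grasp_force: 3.0
```

Request:
play_rows:
  rows:
    - {"dp": [-0.096,0,-0.026],"turn": [0,0,0],"fingers": 0.5}
    - {"dp": [-0.097,0,-0.022],"turn": [0,0,0],"fingers": 0.5}
    - {"dp": [-0.098,0,-0.016],"turn": [0,0,0],"fingers": 0.5}
    - {"dp": [0,0,0],"turn": [0,0,0],"fingers": 0.5}

```text
clock: 8.4
eef_pos: [609.8, 120.3, 83.0]
tcp_rot: [3.141, 0.005, -3.117]
contact_force: [-1.6, -2.1, 7.1]
opening: 0.503
grasp_force: 3.4
```

Request:
play_rows:
  rows:
    - {"dp": [-0.098,0,-0.014],"turn": [0,0,0],"fingers": 0.5}
    - {"dp": [-0.1,0,-0.009],"turn": [0,0,0],"fingers": 0.5}
    - {"dp": [-0.1,0,-0.004],"turn": [0,0,0],"fingers": 0.5}
    - {"dp": [-0.1,0,0],"turn": [0,0,0],"fingers": 0.5}
    - {"dp": [0,0,0],"turn": [0,0,0],"fingers": 0.5}

```text
clock: 8.82
eef_pos: [626.0, 120.7, 84.4]
tcp_rot: [3.141, 0.006, -3.117]
contact_force: [-2.0, -1.7, 9.6]
opening: 0.502
grasp_force: 4.8
```

Run:
```python
from h import *
d=grab('scene','s6.png'); s=d['pixels'][:,:,::-1][180:300,300:440]
cv2.imwrite('pics/c6.png',cv2.resize(s,None,fx=5,fy=5,interpolation=cv2.INTER_CUBIC)); print(r.sense()['eef_pos'],r.sense()['contact_force'])
```

```text
[625.57250495 120.65298461  84.34020448] [-1.45604343 -1.67872026  9.21651696]
```

View pics/c6.png

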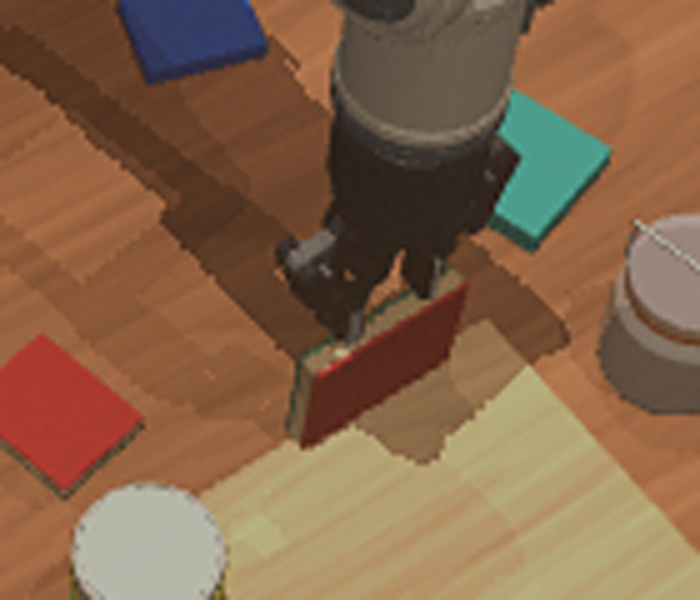

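The tile is practically upright on its leading side at the step. I'll push on past the tipping point, easing up slightly.

Request:
play_rows:
  rows:
    - {"dp": [-0.1,0,-0.006],"turn": [0,0,0],"fingers": 0.5}
    - {"dp": [-0.1,0,-0.006],"turn": [0,0,0],"fingers": 0.5}
    - {"dp": [0,0,0],"turn": [0,0,0],"fingers": 0.5}

```text
clock: 9.12
eef_pos: [634.2, 121.0, 85.1]
tcp_rot: [3.141, 0.006, -3.117]
contact_force: [-0.0, -1.1, 10.7]
opening: 0.498
grasp_force: 5.0
```

Request:
play_rows:
  rows:
    - {"dp": [-0.1,0,-0.005],"turn": [0,0,0],"fingers": 0.5}
    - {"dp": [-0.1,0,-0.005],"turn": [0,0,0],"fingers": 0.5}
    - {"dp": [0,0,0],"turn": [0,0,0],"fingers": 0.5}

```text
clock: 9.37
eef_pos: [642.1, 121.2, 85.2]
tcp_rot: [3.141, 0.006, -3.117]
contact_force: [0.3, -0.7, 7.6]
opening: 0.502
grasp_force: 3.9
```

Request:
play_rows:
  rows:
    - {"dp": [-0.1,0,0],"turn": [0,0,0],"fingers": 0.5}
    - {"dp": [-0.1,0,0.004],"turn": [0,0,0],"fingers": 0.5}
    - {"dp": [0,0,0],"turn": [0,0,0],"fingers": 0.5}

```text
clock: 9.62
eef_pos: [649.5, 121.4, 84.6]
tcp_rot: [3.141, 0.005, -3.117]
contact_force: [1.0, -1.2, 8.7]
opening: 0.502
grasp_force: 4.2
```

Request:
play_rows:
  rows:
    - {"dp": [-0.1,0,0.005],"turn": [0,0,0],"fingers": 0.5}
    - {"dp": [-0.1,0,0.005],"turn": [0,0,0],"fingers": 0.5}
    - {"dp": [0,0,0],"turn": [0,0,0],"fingers": 0.5}

```text
clock: 9.87
eef_pos: [656.4, 121.5, 83.4]
tcp_rot: [3.141, 0.003, -3.117]
contact_force: [0.9, -0.5, 6.8]
opening: 0.505
grasp_force: 3.5
```

Run:
```python
from h import *
d=grab('scene','s7.png'); s=d['pixels'][:,:,::-1][180:300,300:440]
cv2.imwrite('pics/c7.png',cv2.resize(s,None,fx=5,fy=5,interpolation=cv2.INTER_CUBIC)); print(r.sense()['eef_pos'],r.sense()['contact_force'])
```

```text
[656.07900911 121.49825831  83.3980586 ] [2.17070834 0.42355175 7.46196472]
```

View pics/c7.png

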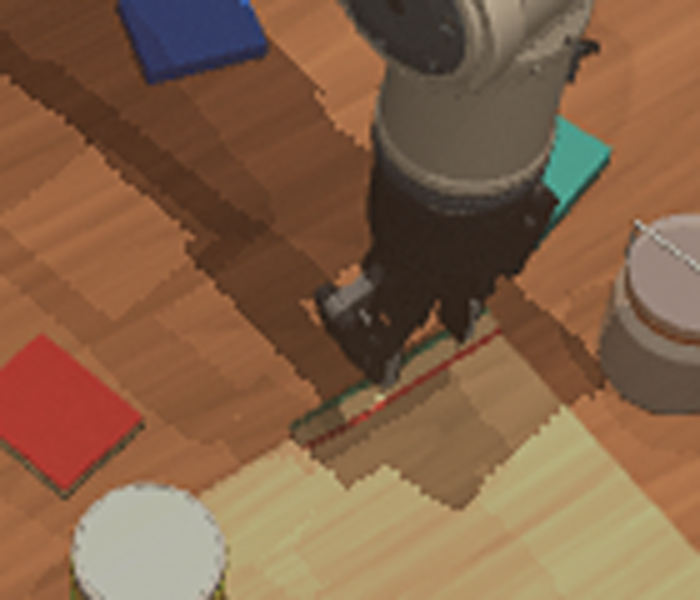

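The tile is about 20° past upright, leaning over the board with its top at (300,440)-(500,330). I'll lift off so it falls.

Request:
play_rows:
  rows:
    - {"dp": [-0.05,0,0.005],"turn": [0,0,0],"fingers": 0.5}
    - {"dp": [0,0,-0.3],"turn": [0,0,0],"fingers": 0.5}
    - {"dp": [0,0,-0.9],"turn": [0,0,0],"fingers": 0.5}
    - {"dp": [0,0,-0.9],"turn": [0,0,0],"fingers": 0.5}
    - {"dp": [0.5,0,-0.8],"turn": [0,0,0],"fingers": 0.5}

```text
clock: 10.33
eef_pos: [638.5, 120.9, 200.5]
tcp_rot: [3.141, 0.002, -3.117]
contact_force: [0.1, -0.8, 0.1]
opening: 0.504
grasp_force: 0.0
```

Request:
play_rows:
  rows:
    - {"dp": [0.9,0,0],"turn": [0,0,0],"fingers": 0.5}
    - {"dp": [0.9,0,0],"turn": [0,0,0],"fingers": 0.5}
    - {"dp": [0.9,0,0],"turn": [0,0,0],"fingers": 0.5}
    - {"dp": [0.9,0,0],"turn": [0,0,0],"fingers": 0.5}
    - {"dp": [0.9,0,0],"turn": [0,0,0],"fingers": 0.5}

```text
clock: 10.75
eef_pos: [454.2, 116.1, 198.5]
tcp_rot: [3.142, -0.001, -3.117]
contact_force: [0.2, -1.2, -0.2]
opening: 0.502
grasp_force: 0.0
```

Request:
play_rows:
  rows:
    - {"dp": [0.9,0,0],"turn": [0,0,0],"fingers": 0.5}
    - {"dp": [0,0,0],"turn": [0,0,0],"fingers": 0.5}
    - {"dp": [0,0,0],"turn": [0,0,0],"fingers": 0.5}

```text
clock: 11.0
eef_pos: [418.8, 115.4, 198.9]
tcp_rot: [3.142, -0.0, -3.116]
contact_force: [1.0, 0.8, 0.4]
opening: 0.499
grasp_force: 0.0
```

Run:
```python
from h import *
a=grab('top','t8.png')['pixels'][:,:,::-1][90:310,130:390]
s=grab('scene','s8.png')['pixels'][:,:,::-1][180:370,280:480]
cv2.imwrite('pics/c8.png',np.hstack([cv2.resize(x,(400,h),interpolation=cv2.INTER_CUBIC) for x,h in ((a,380),(s,380))])); print(r.sense()['eef_pos'],r.sense()['contact_force'])
```

```text
[421.4370319  115.72383446 199.09134005] [-0.06498902 -0.61591835  0.08915308]
```

View pics/c8.png

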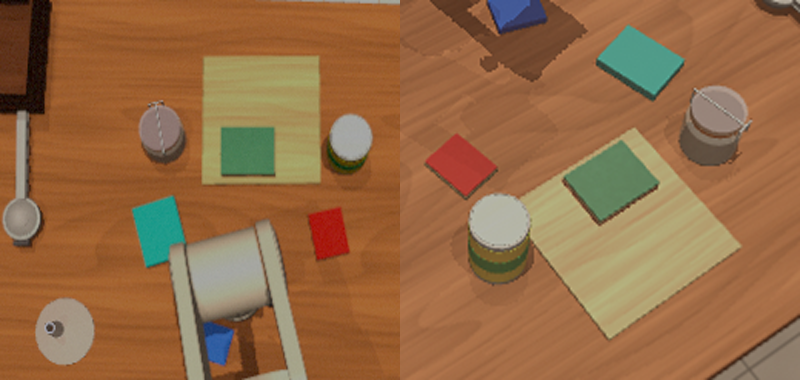

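The tile lies flat, green face up, square on the board at (248,151) in the top view and inside both sides. Everything else is where it was, and the arm is clear.

```bash
python3 -c "
from rig import r; print(r.sign_off())"
```

```text
the job is handed in; nothing more can be done
None
```

The red tile was pushed along the shelf to the board's near edge and flipped over it; it now lies flat on the board, green face up, square and inside both sides, and nothing else moved. The job was handed in at about 11 s of the 48 s allowed.

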